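# Sort unfinished serum bottles onto their stands

## Task

Sort the unfinished serum bottles out from among the finished ones. First stand the open bottle that has no pump in the middle of the round stand; only then stand the three bottles that have a pump but no overcap in the square stands, one in the middle of each. Set them down upright without dropping or knocking over any bottle, and leave the two finished bottles with tall gold overcaps standing where they are.

Things in the scene. Friction and masses are not known exactly. Their poses are not given: they have to be found in the camera images.
- open_bottle: the bottle with no pump: small tapered clear glass bottle, open neck, no gold, 72 mm tall, 39 mm across at its widest. Origin: middle of its underside, z up its axis. Foot 21 mm across; 38 to 39 mm across between 45 and 61 mm above the foot (grip there), then a narrow neck. Starts loose and upright on the table among the other bottles, axes at least 90 mm apart
- pump_bottle_a: a pump bottle: the same glass bottle with gold collar and short stepped gold pump head but no overcap, 101 mm tall. Origin: middle of its underside, z up its axis. Grip the collar, 41 mm across between 61 and 72 mm above the foot; above 79 mm the pump head is 22 mm across, its top 10 mm 13 mm across. One of three alike; starts loose and upright on the table
- pump_bottle_b: a pump bottle: the same glass bottle with gold collar and short stepped gold pump head but no overcap, 101 mm tall. Origin: middle of its underside, z up its axis. Grip the collar, 41 mm across between 61 and 72 mm above the foot; above 79 mm the pump head is 22 mm across, its top 10 mm 13 mm across. One of three alike; starts loose and upright on the table
- pump_bottle_c: a pump bottle: the same glass bottle with gold collar and short stepped gold pump head but no overcap, 101 mm tall. Origin: middle of its underside, z up its axis. Grip the collar, 41 mm across between 61 and 72 mm above the foot; above 79 mm the pump head is 22 mm across, its top 10 mm 13 mm across. One of three alike; starts loose and upright on the table
- finished_bottle_a: a finished bottle: the same glass bottle and gold collar (41 mm across, widest 61 to 72 mm above the foot), closed by a tall straight gold overcap 24 mm across, 114 mm tall in all, 98 g. Origin at the middle of its underside, z up. One of two alike among the other loose bottles; not to be moved
- finished_bottle_b: a finished bottle: the same glass bottle and gold collar (41 mm across, widest 61 to 72 mm above the foot), closed by a tall straight gold overcap 24 mm across, 114 mm tall in all, 98 g. Origin at the middle of its underside, z up. One of two alike among the other loose bottles; not to be moved
- round_stand: the round steel bottle stand: a shallow dish fixed to the table, 70 mm outside diameter, 60 mm inside diameter, its flat inner floor 6 mm and its low rim 14 mm above the table. Origin at the centre of its underside on the table, z up
- square_stand_a: a square steel bottle stand: a shallow tray fixed to the table, 70 by 70 mm outside, 60 by 60 mm inside, its flat inner floor 6 mm and its low rim 14 mm above the table. Origin at the centre of its underside on the table, x and y along its sides, z up. One of three alike
- square_stand_b: a square steel bottle stand: a shallow tray fixed to the table, 70 by 70 mm outside, 60 by 60 mm inside, its flat inner floor 6 mm and its low rim 14 mm above the table. Origin at the centre of its underside on the table, x and y along its sides, z up. One of three alike
- square_stand_c: a square steel bottle stand: a shallow tray fixed to the table, 70 by 70 mm outside, 60 by 60 mm inside, its flat inner floor 6 mm and its low rim 14 mm above the table. Origin at the centre of its underside on the table, x and y along its sides, z up. One of three alike
Not all that is in view belongs to the job. What is shaped like the open_bottle but blue is not meant.

How it is judged:
By the outcome, as a careful person would: the job done as asked, in the order asked, and still so for the second after the job is handed in, with the robot touching nothing.
It also fails if it takes over 120 s, if anything falls off the work surface, if the arm or the gripper's body presses on something with over 40 N, if the wrist force passes 120 N, or if a joint passes its speed limit or range.

## Robot

A 6-joint arm with a two-finger parallel gripper is mounted at the origin on the work surface; the furniture and walls round the work are solid. World frame = base frame: x ahead of the robot, y to its left, z up, the work surface at z = 0. Lengths are in m, angles in rad, forces in N, time in s.
With the tool pointing down it reaches from about 0.35 to 0.875 m from the base axis. Payload 4.2 kg.
Tool frame: the origin (TCP) lies midway between the tips of the shut fingers; the grasp point (between the pads) lies 19 mm behind it; z points along the fingers, y is the line along which they close (so a half turn about z gives the same grasp; the last joint's range is limited). The gripper opens to 87 mm and grips with 3 to 60 N. Pads are 19 mm wide; open, the fingers measure 117 mm over their backs; the gripper's body (75 mm by 190 mm) begins 51 mm behind the grasp point.
Start: joints at [-0.932, 0.385, 0.008, 0, -1.194, -0.259], TCP at [0.232, -0.58, 0.223] pointing down, gripper open.
Joint ranges: [-3.14, 3.14], [-1.21, 2.06], [-1.07, 1.41], [-3.16, 2.05], [-2.99, -0.16], [-3.1, 3.1]. Speed limits (rad/s): [2.79, 2.79, 3.14, 3.14, 3.14, 3.14].

## Interface

Orientations are given as a 3x3 rotation matrix whose columns are the frame's x, y, z axes.
In Python, from station import * gives the robot as it stands.
- The arm moves only by the tool play_rows, never from a script. Its argument "deltas" is a list that holds one entry, the list of rows, each a list of 5 numbers: the shift along the tool's x, y, z in cm, then the turn about the tool's z in rad, then the finger opening in cm, from 0 to 8.7. A call has 1 to 5 rows; each row is the pose to reach, as a shift and turn from the pose commanded when the call began, along the tool's axes at that moment; what a row does not reach only later rows make up. A row lasts 1/8 s, in which the tool goes at most 62.5 mm and 10.7 degrees, less where a joint would pass 70% of its speed; a pose out of reach is approached as far as the arm can. A call with a gripper value outside its range is refused whole. The fingers move at their own pace and stop on an object; "newtons" is the grip in N (left out, the last holds). Time passes only in rows, so rows that repeat a pose let the fingers close. It gives the time, the measured TCP pose, the force, the opening and the grip force at its end, in the units of the state.
- get_state(): the state, without advancing time (a new reading comes with each control period).
- read_camera(name): name is "side" or "top"; returns a dict with "pixels" (420x560x3 uint8, red, green, blue), "mtx" (3x3 intrinsics, pixels), "extrinsics" (4x4, takes a point from world to camera coordinates). Camera axes: x right, y down, z forward; pixel columns grow to the right and rows downward; lengths in m; the calibration is good to about 2 mm. A picture is of the moment at which its call begins. There is no depth.
- hand_in(): hands the job in; it is judged then, once.
The state is a dict: "time_s": time; "joint_positions": joint angles; "joint_vel": joint speeds; "tau": joint torques, N m; "eef_pos": TCP position; "tool_rot": TCP orientation; "force": force on the tool from outside, world axes, zero at the start; "ft_torque": the same for the moment, N m; "width": finger opening in m; "gripper_force": force on a finger pad.
Only numpy, scipy, OpenCV 4.12 (cv2) and the standard library are available. Lean on these libraries where they do the work, as an engineer would, in place of code of your own. Each camera call takes 0.05 s, during which the arm holds its last target. There are 200 camera calls.

## Working session

There is one attempt and no reset: what is moved stays moved. The work goes in short steps, Python scripts to look and compute and a tool call to move; the robot and the scene stay as the last step left them, time stands still between calls to the robot, and variables do not carry over. Pictures are saved under pics/ and viewed, at most 14 in all, crops included, and the job is handed in when it is done.

Besides the shell and the picture viewer there is one more tool, called by a JSON object that holds its "method" and its "body", one argument or row to a line. play_rows: Moves the arm, as the interface text tells. Its arguments: {"type":"object","properties":{"deltas":{"type":"array","items":{"type":"array","items":{"type":"array","items":{"type":"number"}}}},"newtons":{"type":"number"}},"required":["deltas"]}

```bash
mkdir -p pics
python3 - <<'E'
from station import *
import cv2
for n in ("top","side"):
    c=read_camera(n); cv2.imwrite(f"pics/{n}0.png",cv2.resize(c["pixels"][:,:,::-1],(800,600),interpolation=cv2.INTER_CUBIC))
    print(n,c["mtx"].round(1).tolist(),c["extrinsics"].round(4).tolist())
s=get_state(); print(s["time_s"],s["eef_pos"],s["tool_rot"],s["width"])
E
```

```text
top [[427.9, 0.0, 286.0], [0.0, 427.9, 211.2], [0.0, 0.0, 1.0]] [[0.0048, -0.9999, -0.0138, 0.0565], [-0.9873, -0.0026, -0.1589, 0.4623], [0.1588, 0.0144, -0.9872, 0.8232], [0.0, 0.0, 0.0, 1.0]]
side [[500.1, 0.0, 270.5], [0.0, 500.1, 209.9], [0.0, 0.0, 1.0]] [[-0.904, -0.4272, -0.0149, 0.4383], [-0.1534, 0.3568, -0.9215, 0.105], [0.399, -0.8308, -0.388, 0.9027], [0.0, 0.0, 0.0, 1.0]]
0.1 [ 0.2315025  -0.57995895  0.22155679] [[-9.28819155e-01 -3.70532440e-01 -8.29467406e-04]
 [-3.70533354e-01  9.28817409e-01  1.80362881e-03]
 [ 1.02120782e-04  1.98259033e-03 -9.99998029e-01]] 0.08683668608375007
```

View pics/top0.png

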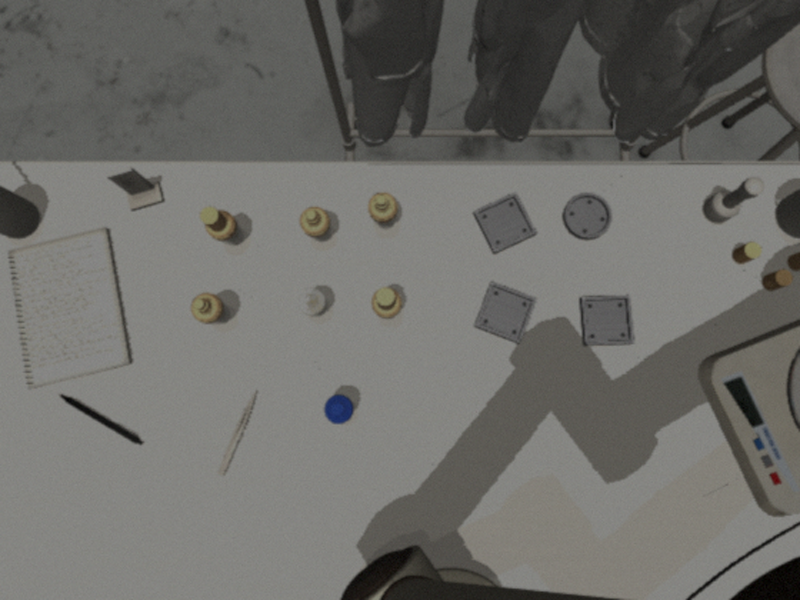

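View pics/side0.png

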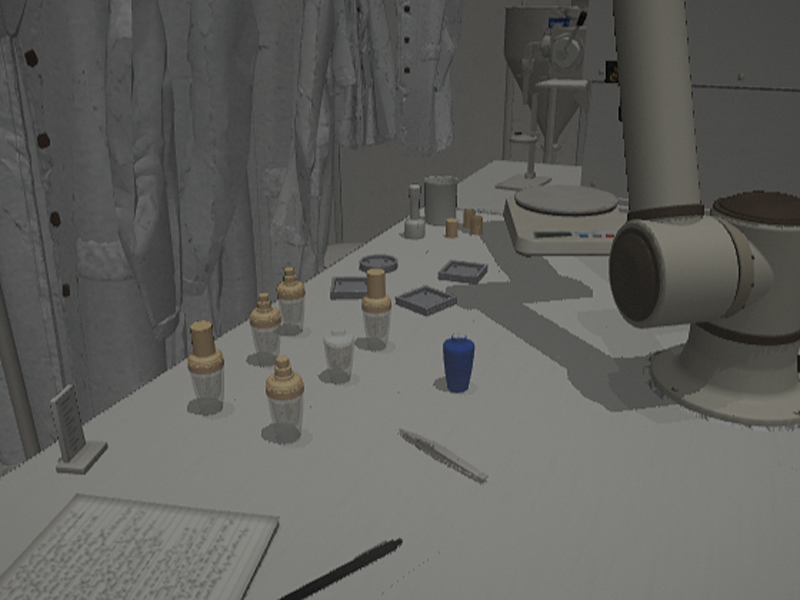

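Top view (800-px scale): the open-bottle candidates are the clear one at (315,300) and the blue one at (338,408), which is excluded. The gold ones are pumps at (315,222), (383,207) and (207,307), and tall overcaps at (215,222) and (387,300). The round stand is at (586,216) and the squares at (505,222), (505,312) and (606,320). I'll check these choices in close crops.

Run:
```python
from station import *
import cv2
def crop(im,x,y,w,h,k,f):
    o=cv2.resize(im[y:y+h,x:x+w],None,fx=k,fy=k,interpolation=cv2.INTER_CUBIC)
    o=cv2.convertScaleAbs(o,alpha=1.5)
    cv2.imwrite(f,o[:,:,::-1])
c=read_camera("top")["pixels"]; s=read_camera("side")["pixels"]
crop(c,130,125,160,110,5,"pics/c_top.png")
crop(c,325,125,130,120,5,"pics/c_st.png")
crop(s,125,180,155,135,5 if 135*5<=600 else 4.4,"pics/c_side.png")
```

```text
(no output)
```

View pics/c_top.png

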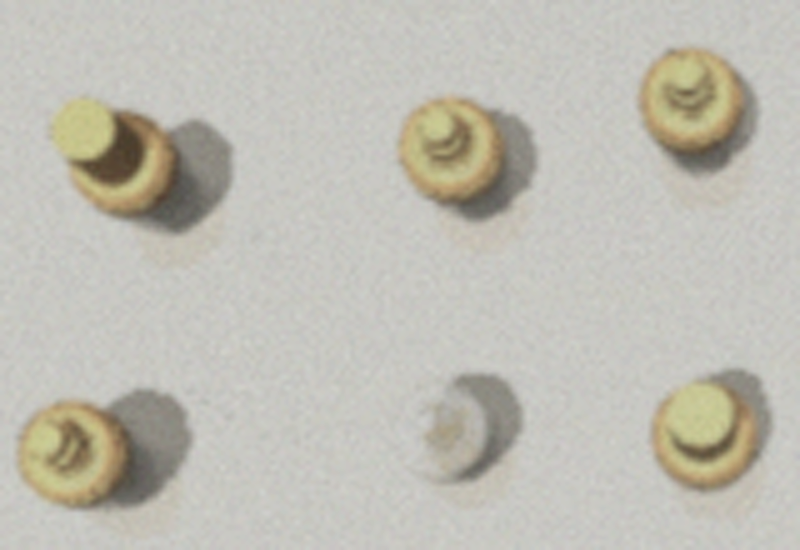

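View pics/c_st.png

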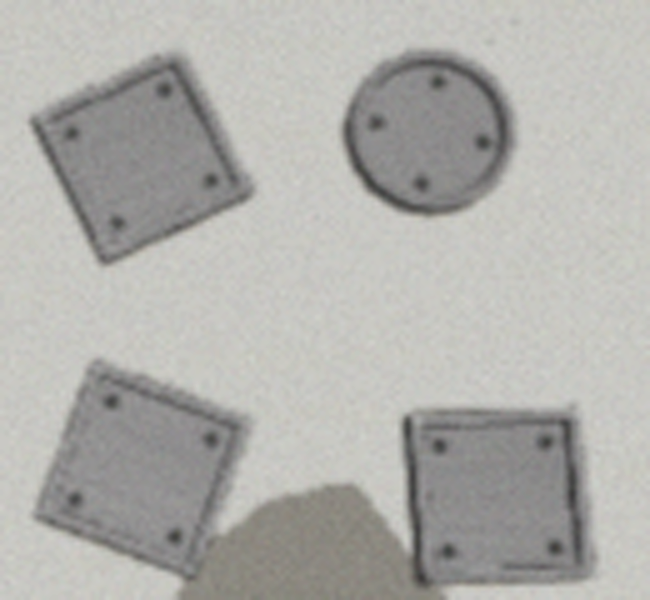

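View pics/c_side.png

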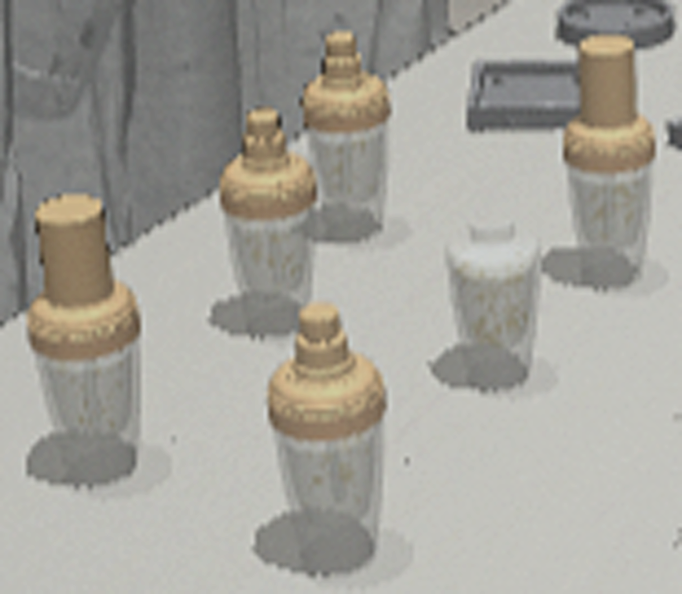

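The crops confirm the choices. c_top shows pump collars at (451,150), (691,101) and (73,453), clear open glass at (445,430), and overcaps at (84,130) and (702,415). c_st shows the stands with four screws each, and c_side agrees. Next I'll triangulate.

```bash
cat > geo.py <<'E'
import numpy as np
from station import *
from scipy.optimize import least_squares
C={n:read_camera(n) for n in("top","side")}
def proj(n,p):
    E=np.array(C[n]["extrinsics"]);q=np.array(C[n]["mtx"])@(E@np.r_[p,1])[:3];return q[:2]/q[2]
def full(u,x0,k): return x0+(u+.5)/k-.5
def solve(obs): # obs: (cam,axis(0/1),val,z)
    return least_squares(lambda p:[proj(n,[p[0],p[1],z])[a]-v for n,a,v,z in obs],[.45,.1])
E
python3 - <<'E'
from geo import *
B={'open':((445,430),.053,(446,425),.072,493),'pA':((451,150),.0665,(440,124),.101,268),'pB':((691,101),.0665,(690,70),.101,347),
'pC':((73,453),.0665,(45,437),.101,327),'fA':((122,163),.0665,(84,130),.114,84),'fB':((705,437),.0665,(702,415),.114,609)}
P={}
for k,(a,za,b,zb,s) in B.items():
    o=[('top',i,full(v,(130,125)[i],5),z) for q,z in((a,za),(b,zb)) for i,v in enumerate(q)]+[('side',0,full(s,125,4.4),za)]
    r=solve(o);r1=solve(o[:2]);P[k]=r.x;print(k,r.x.round(4),r1.x.round(4),'res',r.fun.round(2))
S={'round':[(438,82),(376,122),(421,183),(483,142)],'s1':[(165,90),(72,133),(118,223),(211,181)],'s2':[(111,401),(211,439),(175,537),(75,499)],'s3':[(440,446),(545,442),(556,548),(448,551)]}
for k,q in S.items():
    w=np.array([solve([('top',i,full(v,(325,125)[i],5),.006) for i,v in enumerate(p)]).x for p in q])
    print(k,w.mean(0).round(4),'sides',np.linalg.norm(w-np.roll(w,1,0),axis=1).round(4),'ang',np.degrees(np.arctan2(*(w[1]-w[0])[::-1])).round(1),'side px',proj('side',[*w.mean(0),.006]).round(1)*800/560, np.hypot(*w.mean(0)).round(3))
E
```

```text
open [0.4606 0.1898] [0.4604 0.1913] res [ 0.72 -0.1  -1.12 -0.68  0.81]
pA [0.5715 0.1894] [0.5711 0.1899] res [ 0.28 -0.18 -0.52 -0.22  0.45]
pB [0.5922 0.094 ] [0.5914 0.0946] res [ 0.33 -0.4  -0.46  0.16  0.28]
pC [0.4494 0.3334] [0.4488 0.3339] res [ 0.3  -0.29 -0.38  0.14  0.13]
fA [0.5656 0.321 ] [0.5656 0.3211] res [ 0.03  0.03 -0.4  -0.53  0.51]
fB [0.4568 0.0873] [0.4558 0.0876] res [ 0.15 -0.55 -0.51 -0.25  0.91]
round [ 0.5973 -0.2054] sides [0.032  0.0323 0.0323 0.0324] ang 123.3 side px [378.71428571 264.14285714] 0.632
s1 [ 0.5865 -0.083 ] sides [0.0442 0.0442 0.0437 0.0437] ang 115.5 side px [352.85714286 287.85714286] 0.592
s2 [ 0.4525 -0.081 ] sides [0.0441 0.0442 0.044  0.0439] ang -111.1 side px [426.14285714 300.57142857] 0.46
s3 [ 0.4413 -0.2268] sides [0.0438 0.0435 0.0442 0.0443] ang -87.6 side px [463.42857143 272.14285714] 0.496
```

{"method": "play_rows", "body": {
  "deltas": [
    [[-5,3.25,0,-0.17,7],[-10,6.5,0,-0.34,7],[-15,9.75,0,-0.51,7],[-20,13,0,-0.68,7],[-25,16.25,0,-0.85,7]]
  ],
  "newtons": 12
}}

```text
time_s: 0.92
eef_pos: [0.4045, -0.3352, 0.2228]
tool_rot: [[-0.329, -0.944, 0.001], [-0.944, 0.329, -0.0], [0.0, -0.001, -1.0]]
force: [0.4, -0.4, -0.3]
width: 0.0699
gripper_force: 0.0
```

{"method": "play_rows", "body": {
  "deltas": [
    [[-5.9,1.3,0,-0.17,7],[-11.8,2.6,0,-0.335,7],[-17.7,3.9,0,-0.335,7],[-23.6,5.2,0,-0.335,7],[-29.5,6.5,0,-0.335,7]]
  ]
}}

```text
time_s: 1.55
eef_pos: [0.4411, -0.0351, 0.223]
tool_rot: [[-0.006, -1.0, 0.001], [-1.0, 0.006, 0.0], [-0.0, -0.001, -1.0]]
force: [1.1, -0.3, 0.1]
width: 0.0699
gripper_force: 0.0
```

{"method": "play_rows", "body": {
  "deltas": [
    [[-6,-0.5,0,0,7],[-12,-1,0,0,7],[-18,-1.5,0,0,7],[-22.5,-1.8,0,0,7],[-22.5,-1.8,0,0,7]]
  ]
}}

```text
time_s: 2.17
eef_pos: [0.4605, 0.1905, 0.2223]
tool_rot: [[-0.002, -1.0, 0.0], [-1.0, 0.002, 0.0], [-0.0, -0.0, -1.0]]
force: [0.6, -0.8, -0.6]
width: 0.0699
gripper_force: 0.0
```

{"method": "play_rows", "body": {
  "deltas": [
    [[0,0,5,0,7],[0,0,10,0,7],[0,0,14.5,0,7],[0,0,17.5,0,7],[0,0,18.7,0,7]]
  ]
}}

```text
time_s: 2.8
eef_pos: [0.4596, 0.1863, 0.0341]
tool_rot: [[-0.007, -1.0, -0.003], [-1.0, 0.007, -0.002], [0.002, 0.003, -1.0]]
force: [0.2, -0.2, 0.2]
width: 0.0701
gripper_force: 0.0
```

{"method": "play_rows", "body": {
  "deltas": [
    [[0,0,0,0,5.5],[0,0,0,0,4.5],[0,0,0,0,3],[0,0,0,0,3],[0,0,0,0,3]]
  ]
}}

```text
time_s: 3.42
eef_pos: [0.4608, 0.1881, 0.0362]
tool_rot: [[-0.006, -1.0, 0.001], [-1.0, 0.006, 0.001], [-0.001, -0.001, -1.0]]
force: [-0.3, -0.1, 3.2]
width: 0.0366
gripper_force: 11.9
```

```bash
cat > look.py <<'E'
from station import *
import cv2,sys
def shot(n,x,y,w,h,k,f):
    c=read_camera(n)["pixels"]
    cv2.imwrite(f,cv2.convertScaleAbs(cv2.resize(c[y:y+h,x:x+w],None,fx=k,fy=k,interpolation=cv2.INTER_CUBIC),alpha=1.5)[:,:,::-1])
E
python3 -c "
from look import *
shot('side',130,170,200,150,4,'pics/g1.png')
print(get_state()['width'],get_state()['eef_pos'])"
```

```text
0.036710395028120194 [0.46076877 0.18807954 0.0362258 ]
```

View pics/g1.png

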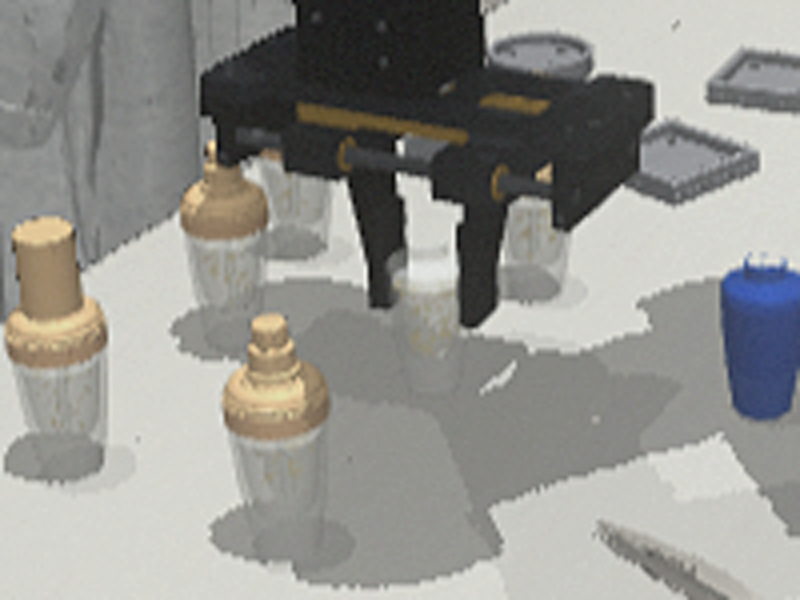

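The open bottle is gripped upright and hasn't shifted: its neck is at full-frame (237,233), as before. Now I'll lift it.

{"method": "play_rows", "body": {
  "deltas": [
    [[0,0,-1,0,3],[0,0,-4,0,3],[0,0,-8,0,3],[0,0,-12,0,3],[0,0,-15,0,3]]
  ],
  "newtons": 15
}}

```text
time_s: 4.1
eef_pos: [0.4604, 0.1878, 0.1877]
tool_rot: [[-0.006, -1.0, 0.001], [-1.0, 0.006, 0.001], [-0.001, -0.001, -1.0]]
force: [-0.3, 0.3, -1.1]
width: 0.0365
gripper_force: 15.0
```

{"method": "play_rows", "body": {
  "deltas": [
    [[3,-1,0,0.14,3],[7,-2.4,0,0.3,3],[11.2,-3.9,0,0.46,3],[15.4,-5.4,0,0.62,3],[19.6,-6.9,0,0.785,3]]
  ]
}}

```text
time_s: 4.72
eef_pos: [0.5282, -0.01, 0.1858]
tool_rot: [[-0.715, -0.699, -0.0], [-0.699, 0.715, 0.0], [0.0, 0.0, -1.0]]
force: [0.1, -0.7, -1.4]
width: 0.0367
gripper_force: 15.0
```

{"method": "play_rows", "body": {
  "deltas": [
    [[2,-4.2,0,0.16,3],[4,-8.4,0,0.32,3],[6,-12.6,0,0.48,3],[7.8,-16.4,0,0.64,3],[8.8,-18.7,0,0.785,3]]
  ]
}}

```text
time_s: 5.35
eef_pos: [0.597, -0.2053, 0.1852]
tool_rot: [[-1.0, 0.012, -0.001], [0.012, 1.0, 0.0], [0.001, 0.0, -1.0]]
force: [-0.1, 0.5, -0.8]
width: 0.0367
gripper_force: 15.0
```

{"method": "play_rows", "body": {
  "deltas": [
    [[0,0,1,0,3],[0,0,3,0,3],[0,0,5,0,3],[0,0,7,0,3],[0,0,9,0,3]]
  ]
}}

```text
time_s: 5.98
eef_pos: [0.5963, -0.2022, 0.0945]
tool_rot: [[-1.0, 0.003, -0.001], [0.003, 1.0, 0.001], [0.001, 0.001, -1.0]]
force: [0.0, -0.5, -0.5]
width: 0.0366
gripper_force: 15.0
```

```bash
python3 -c "
from look import *
shot('side',200,130,140,100,5,'pics/p1.png')
s=get_state();print(s['eef_pos'],s['tool_rot'],s['force'],s['width'])"
```

```text
[ 0.59433998 -0.20169574  0.09136232] [[-0.99997068  0.00362332 -0.00674558]
 [ 0.00360875  0.99999113  0.00217096]
 [ 0.00675338  0.00214655 -0.99997489]] [-1.07527992 -0.02829474 -3.24656225] 0.0365426823084708
```

View pics/p1.png

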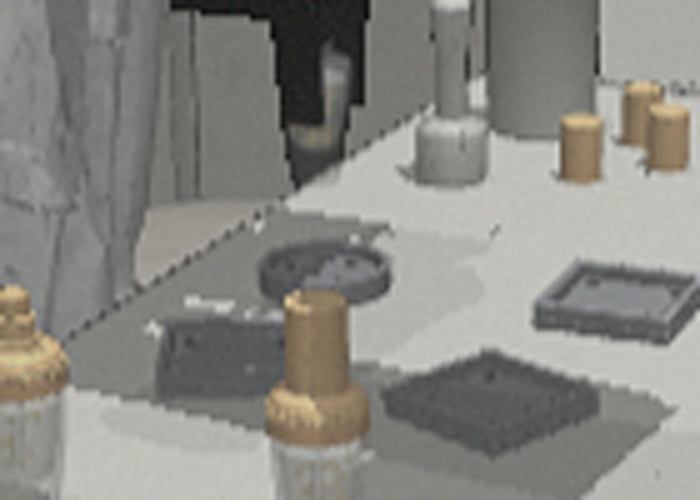

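{"method": "play_rows", "body": {
  "deltas": [
    [[0,0,0,0,3],[0,0,0,0,3],[0,0,0,0,3]]
  ]
}}

```text
time_s: 6.4
eef_pos: [0.5977, -0.2033, 0.0966]
tool_rot: [[-1.0, 0.005, 0.002], [0.005, 1.0, -0.0], [-0.002, -0.0, -1.0]]
force: [0.1, -0.6, -0.4]
width: 0.0369
gripper_force: 15.0
```

```bash
python3 -c "
from geo import *
s=get_state();p=s['eef_pos'];print(p,s['force'])
for dx in (0,):
  a=np.array([p[0],p[1],p[2]+.017]);r=np.array([-.904,-.427,0])*.0195
  for q in (a-r,a,a+r): print((proj('side',q)-[200,130])*5)
  print((proj('side',a+[0,.02,0]+r/2)-[200,130])*5)
import cv2
c=C['side']['pixels'][130:230,200:340]
cv2.imwrite('pics/p1b.png',cv2.convertScaleAbs(cv2.resize(c[5:45,45:80],None,fx=14,fy=14,interpolation=cv2.INTER_CUBIC),alpha=2.5)[:,:,::-1])"
```

```text
[ 0.5974527  -0.20344034  0.09628697] [ 0.39854892  0.43857869 -0.97198856]
[281.3044495   76.89627267]
[319.7964943   76.33967732]
[358.29560056  75.78297987]
[321.76678333  86.03989359]
```

View pics/p1b.png

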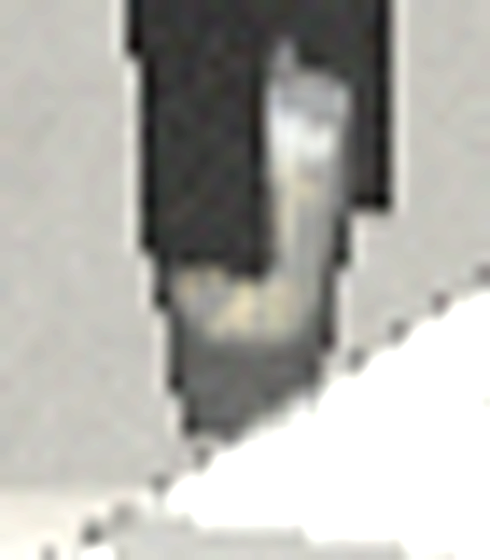

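The bottle hangs upright. Its lower body axis is at crop x 251, which is 5x px 315 against 320 predicted for the TCP, so it sits about 2.5 mm further out in +x. I'll correct for that and lower.

{"method": "play_rows", "body": {
  "deltas": [
    [[0.25,-0.2,0,0,3],[0.25,-0.2,1.5,0,3],[0.25,-0.2,3,0,3],[0.25,-0.2,4.3,0,3],[0.25,-0.2,5,0,3]]
  ]
}}

```text
time_s: 7.12
eef_pos: [0.5939, -0.2053, 0.0438]
tool_rot: [[-1.0, 0.005, -0.002], [0.005, 1.0, 0.0], [0.002, 0.0, -1.0]]
force: [-0.5, 0.2, -0.9]
width: 0.0369
gripper_force: 15.0
```

{"method": "play_rows", "body": {
  "deltas": [
    [[0,0,0,0,3],[0,0,0,0,3],[0,0,0,0,3]]
  ]
}}

```text
time_s: 7.5
eef_pos: [0.5951, -0.2055, 0.0462]
tool_rot: [[-1.0, 0.005, 0.001], [0.005, 1.0, -0.0], [-0.001, -0.0, -1.0]]
force: [0.6, 0.3, -1.5]
width: 0.0368
gripper_force: 15.0
```

{"method": "play_rows", "body": {
  "deltas": [
    [[0,0,0.15,0,3],[0,0,0.25,0,3],[0,0,0.35,0,3],[0,0,0.35,0,3]]
  ]
}}

```text
time_s: 8.0
eef_pos: [0.5949, -0.2054, 0.0424]
tool_rot: [[-1.0, 0.005, 0.0], [0.005, 1.0, -0.0], [-0.0, -0.0, -1.0]]
force: [-1.0, -0.3, 0.9]
width: 0.037
gripper_force: 15.0
```

{"method": "play_rows", "body": {
  "deltas": [
    [[0,0,0.05,0,3],[0,0,0.1,0,3],[0,0,0.1,0,3]]
  ]
}}

```text
time_s: 8.38
eef_pos: [0.5954, -0.2055, 0.0423]
tool_rot: [[-1.0, 0.005, 0.002], [0.005, 1.0, -0.001], [-0.002, -0.001, -1.0]]
force: [-0.2, 1.6, 6.8]
width: 0.0366
gripper_force: 14.9
```

Contact (6.8 N, z 0.042). I'll open slowly, then rise.

{"method": "play_rows", "body": {
  "deltas": [
    [[0,0,0,0,3.8],[0,0,0,0,4.4],[0,0,0,0,5.2],[0,0,0,0,6.2],[0,0,0,0,7]]
  ]
}}

```text
time_s: 9.0
eef_pos: [0.5946, -0.2054, 0.0409]
tool_rot: [[-1.0, 0.005, -0.0], [0.005, 1.0, 0.0], [0.0, 0.0, -1.0]]
force: [0.2, 0.1, -0.2]
width: 0.0637
gripper_force: 0.0
```

{"method": "play_rows", "body": {
  "deltas": [
    [[0,0,-1,0,7],[0,0,-4,0,7],[0,0,-8,0,7],[0,0,-13,0,7],[0,0,-17,0,7]]
  ]
}}

```text
time_s: 9.62
eef_pos: [0.595, -0.2056, 0.2143]
tool_rot: [[-1.0, 0.005, 0.003], [0.005, 1.0, -0.001], [-0.003, -0.001, -1.0]]
force: [-0.4, -0.4, -0.2]
width: 0.0703
gripper_force: 0.0
```

{"method": "play_rows", "body": {
  "deltas": [
    [[0.1,6,0,0,7],[0.2,12,0,0,7],[0.3,18,0,0,7],[0.3,24,0,0,7],[0.3,30,0,0,7]]
  ]
}}

```text
time_s: 10.25
eef_pos: [0.593, 0.0964, 0.2122]
tool_rot: [[-1.0, 0.005, 0.002], [0.005, 1.0, 0.0], [-0.001, 0.0, -1.0]]
force: [0.1, -0.2, 0.1]
width: 0.0702
gripper_force: 0.0
```

{"method": "play_rows", "body": {
  "deltas": [
    [[0,0,4,0,7],[0,0,8,0,7],[0,0,10,0,7],[0,0,10,0,7],[0,0,10,0,7]]
  ]
}}

```text
time_s: 10.88
eef_pos: [0.5942, 0.0948, 0.1126]
tool_rot: [[-1.0, 0.005, 0.003], [0.005, 1.0, 0.001], [-0.003, 0.001, -1.0]]
force: [0.7, -0.1, 1.3]
width: 0.0704
gripper_force: 0.0
```

```bash
python3 -c "
from look import *
shot('top',320,110,130,130,4.6,'pics/r1.png')
print(get_state()['eef_pos'])"
```

```text
[0.59422139 0.09484224 0.11280956]
```

View pics/r1.png

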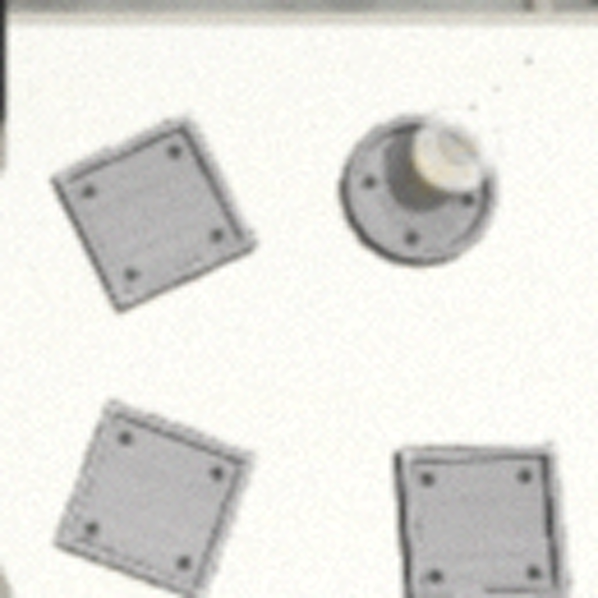

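Open bottle stands in the round stand, body centre at crop (451,156). I'll check that against the calibration and go down on pump B.

```bash
python3 -c "
from geo import *
o=[('top',0,full(451,320,4.6),.06),('top',1,full(156,110,4.6),.06)]
print(solve(o).x)"
```

```text
[ 0.59622189 -0.20487223]
```

{"method": "play_rows", "body": {
  "deltas": [
    [[0.2,0,1,0,7],[0.2,0,3,0,7],[0.2,0,5,0,7],[0.2,0,6.5,0,7],[0.2,0,6.5,0,7]]
  ]
}}

```text
time_s: 11.65
eef_pos: [0.5903, 0.0942, 0.0446]
tool_rot: [[-1.0, 0.005, -0.003], [0.005, 1.0, -0.001], [0.003, -0.001, -1.0]]
force: [-0.5, -0.1, -0.5]
width: 0.0698
gripper_force: 0.0
```

{"method": "play_rows", "body": {
  "deltas": [
    [[0,0,0,0,6],[0,0,0,0,5],[0,0,0,0,4.2],[0,0,0,0,3],[0,0,0,0,3]]
  ],
  "newtons": 18
}}

```text
time_s: 12.28
eef_pos: [0.5914, 0.0946, 0.0464]
tool_rot: [[-1.0, 0.005, 0.001], [0.005, 1.0, 0.0], [-0.001, 0.0, -1.0]]
force: [-0.5, -1.1, 0.9]
width: 0.0389
gripper_force: 18.0
```

{"method": "play_rows", "body": {
  "deltas": [
    [[0,0,-1,0,3],[0,0,-3,0,3],[0,0,-5.5,0,3],[0,0,-8,0,3],[0,0,-8,0,3]]
  ]
}}

```text
time_s: 12.9
eef_pos: [0.5925, 0.0951, 0.1285]
tool_rot: [[-1.0, 0.005, 0.005], [0.005, 1.0, 0.002], [-0.005, 0.002, -1.0]]
force: [0.5, 0.6, -2.1]
width: 0.0387
gripper_force: 18.0
```

{"method": "play_rows", "body": {
  "deltas": [
    [[0.1,-3,0,0,3],[0.3,-8,0,0,3],[0.5,-13,0,0,3],[0.55,-16.8,0,0,3],[0.55,-17.8,0,0,3]]
  ]
}}

```text
time_s: 13.52
eef_pos: [0.5836, -0.0854, 0.1246]
tool_rot: [[-1.0, 0.008, -0.003], [0.008, 1.0, 0.0], [0.003, 0.0, -1.0]]
force: [-1.1, 0.3, -1.0]
width: 0.0389
gripper_force: 18.0
```

{"method": "play_rows", "body": {
  "deltas": [
    [[0,0,1,0,3],[0,0,3,0,3],[0,0,5,0,3],[0,0,6.5,0,3],[0,0,6.5,0,3]]
  ]
}}

```text
time_s: 14.15
eef_pos: [0.5838, -0.0826, 0.0593]
tool_rot: [[-1.0, 0.004, -0.004], [0.004, 1.0, -0.0], [0.004, -0.0, -1.0]]
force: [-0.3, 0.5, -0.5]
width: 0.039
gripper_force: 18.0
```

{"method": "play_rows", "body": {
  "deltas": [
    [[0,0,0,0,3],[0,0,0,0,3],[0,0,0,0,3]]
  ]
}}

```text
time_s: 14.52
eef_pos: [0.5852, -0.0834, 0.0618]
tool_rot: [[-1.0, 0.005, 0.001], [0.005, 1.0, 0.0], [-0.001, 0.0, -1.0]]
force: [0.3, -1.0, -0.6]
width: 0.0392
gripper_force: 18.0
```

{"method": "play_rows", "body": {
  "deltas": [
    [[-0.1,0,0.3,0,3],[-0.1,0,0.6,0,3],[-0.1,0,0.8,0,3],[-0.1,0,0.95,0,3],[-0.1,0,0.95,0,3]]
  ]
}}

```text
time_s: 15.15
eef_pos: [0.5864, -0.0834, 0.0523]
tool_rot: [[-1.0, 0.005, 0.001], [0.005, 1.0, -0.0], [-0.001, -0.0, -1.0]]
force: [-0.5, 0.2, 3.8]
width: 0.0388
gripper_force: 18.0
```

{"method": "play_rows", "body": {
  "deltas": [
    [[0,0,0.05,0,3],[0,0,0.1,0,3],[0,0,0.1,0,3]]
  ]
}}

```text
time_s: 15.52
eef_pos: [0.587, -0.0835, 0.0523]
tool_rot: [[-1.0, 0.004, 0.003], [0.004, 1.0, -0.0], [-0.003, -0.0, -1.0]]
force: [-1.0, -0.1, 7.3]
width: 0.0389
gripper_force: 18.0
```

{"method": "play_rows", "body": {
  "deltas": [
    [[0,0,-0.05,0,4],[0,0,-0.05,0,4.6],[0,0,-0.05,0,5.4],[0,0,-0.05,0,6.4],[0,0,-0.05,0,7]]
  ]
}}

```text
time_s: 16.15
eef_pos: [0.5856, -0.0834, 0.0508]
tool_rot: [[-1.0, 0.005, -0.001], [0.005, 1.0, -0.0], [0.001, -0.0, -1.0]]
force: [-0.2, -0.8, 0.1]
width: 0.0652
gripper_force: 0.0
```

{"method": "play_rows", "body": {
  "deltas": [
    [[0,0,-1,0,7],[0,0,-4,0,7],[0,0,-8,0,7],[0,0,-12,0,7],[0,0,-16,0,7]]
  ]
}}

```text
time_s: 16.77
eef_pos: [0.5856, -0.0834, 0.2133]
tool_rot: [[-1.0, 0.005, 0.001], [0.005, 1.0, 0.0], [-0.001, 0.0, -1.0]]
force: [-0.3, 0.7, -0.2]
width: 0.0703
gripper_force: 0.0
```

{"method": "play_rows", "body": {
  "deltas": [
    [[0.3,6,0,0,7],[0.6,12,0,0,7],[0.9,18,0,0,7],[1.2,23.5,0,0,7],[1.4,27.3,0,0,7]]
  ]
}}

```text
time_s: 17.4
eef_pos: [0.5728, 0.1921, 0.212]
tool_rot: [[-1.0, 0.003, 0.001], [0.003, 1.0, 0.001], [-0.001, 0.001, -1.0]]
force: [0.4, -0.0, 0.4]
width: 0.07
gripper_force: 0.0
```

{"method": "play_rows", "body": {
  "deltas": [
    [[0,0,3,0,7],[0,0,6,0,7],[0,0,9,0,7],[0,0,9,0,7],[0,0,9,0,7]]
  ]
}}

```text
time_s: 18.02
eef_pos: [0.5742, 0.19, 0.1227]
tool_rot: [[-1.0, 0.005, 0.002], [0.005, 1.0, 0.001], [-0.002, 0.001, -1.0]]
force: [-0.3, 0.2, -0.3]
width: 0.0699
gripper_force: 0.0
```

{"method": "play_rows", "body": {
  "deltas": [
    [[0.2,0,1.5,0,7],[0.2,0,3.5,0,7],[0.2,0,5.5,0,7],[0.2,0,7.5,0,7],[0.2,0,7.5,0,7]]
  ]
}}

```text
time_s: 18.65
eef_pos: [0.5701, 0.1891, 0.0446]
tool_rot: [[-1.0, 0.006, -0.003], [0.006, 1.0, -0.002], [0.003, -0.002, -1.0]]
force: [0.2, 0.7, 0.2]
width: 0.0703
gripper_force: 0.0
```

{"method": "play_rows", "body": {
  "deltas": [
    [[0,0,0,0,6],[0,0,0,0,5],[0,0,0,0,4.2],[0,0,0,0,3],[0,0,0,0,3]]
  ]
}}

```text
time_s: 19.27
eef_pos: [0.5715, 0.1898, 0.0465]
tool_rot: [[-1.0, 0.005, 0.001], [0.005, 1.0, 0.0], [-0.001, 0.0, -1.0]]
force: [0.2, -1.0, 2.2]
width: 0.0392
gripper_force: 17.9
```

{"method": "play_rows", "body": {
  "deltas": [
    [[0,0,-1,0,3],[0,0,-4,0,3],[0,0,-8,0,3],[0,0,-12,0,3],[0,0,-15,0,3]]
  ]
}}

```text
time_s: 19.9
eef_pos: [0.5714, 0.1898, 0.1985]
tool_rot: [[-1.0, 0.005, 0.002], [0.005, 1.0, 0.001], [-0.002, 0.001, -1.0]]
force: [-0.3, -0.8, -0.8]
width: 0.0392
gripper_force: 18.0
```

{"method": "play_rows", "body": {
  "deltas": [
    [[1,-3,0,0,3],[3,-8,0,0,3],[5.3,-13.2,0,0,3],[7.6,-18.4,0,0,3],[9.8,-22.8,0,0,3]]
  ]
}}

```text
time_s: 20.52
eef_pos: [0.4707, -0.0394, 0.1965]
tool_rot: [[-1.0, 0.005, 0.0], [0.005, 1.0, 0.0], [-0.0, 0.0, -1.0]]
force: [0.9, -0.8, -1.1]
width: 0.0391
gripper_force: 18.0
```

{"method": "play_rows", "body": {
  "deltas": [
    [[1.6,-3.2,1,0,3],[2.1,-4.3,4,0,3],[2.1,-4.3,8,0,3],[2.1,-4.3,11,0,3],[2.1,-4.3,12.5,0,3]]
  ]
}}

```text
time_s: 21.15
eef_pos: [0.4497, -0.0809, 0.0699]
tool_rot: [[-1.0, 0.006, -0.002], [0.006, 1.0, -0.0], [0.002, -0.0, -1.0]]
force: [-0.6, 0.5, -0.4]
width: 0.0391
gripper_force: 18.0
```

{"method": "play_rows", "body": {
  "deltas": [
    [[0,0,0,0,3],[0,0,0,0,3],[0,0,0,0,3]]
  ]
}}

```text
time_s: 21.52
eef_pos: [0.4515, -0.0806, 0.072]
tool_rot: [[-1.0, 0.005, 0.002], [0.005, 1.0, 0.0], [-0.002, 0.0, -1.0]]
force: [0.2, 0.4, 0.1]
width: 0.0394
gripper_force: 18.0
```

Contact is expected at 0.0525, so I'll go down 1.9 cm.

{"method": "play_rows", "body": {
  "deltas": [
    [[-0.1,0,0.6,0,3],[-0.1,0,1.2,0,3],[-0.1,0,1.6,0,3],[-0.1,0,1.8,0,3],[-0.1,0,1.95,0,3]]
  ]
}}

```text
time_s: 22.15
eef_pos: [0.453, -0.0807, 0.0523]
tool_rot: [[-1.0, 0.004, 0.002], [0.004, 1.0, -0.0], [-0.002, -0.0, -1.0]]
force: [-0.5, 0.3, 10.4]
width: 0.0393
gripper_force: 17.9
```

{"method": "play_rows", "body": {
  "deltas": [
    [[0,0,0.05,0,3],[0,0,0.1,0,3],[0,0,0.1,0,3]]
  ]
}}

```text
time_s: 22.52
eef_pos: [0.4537, -0.0806, 0.0523]
tool_rot: [[-1.0, 0.004, 0.004], [0.004, 1.0, -0.0], [-0.004, -0.0, -1.0]]
force: [-1.0, 0.6, 9.4]
width: 0.0392
gripper_force: 17.8
```

{"method": "play_rows", "body": {
  "deltas": [
    [[0,0,-0.1,0,4],[0,0,-0.1,0,4.6],[0,0,-0.1,0,5.4],[0,0,-0.1,0,6.4],[0,0,-0.1,0,7]]
  ]
}}

```text
time_s: 23.15
eef_pos: [0.4517, -0.0807, 0.0514]
tool_rot: [[-1.0, 0.005, -0.0], [0.005, 1.0, -0.0], [0.0, -0.0, -1.0]]
force: [0.5, 0.5, -0.7]
width: 0.0656
gripper_force: 0.0
```

{"method": "play_rows", "body": {
  "deltas": [
    [[0,0,-1,0,7],[0,0,-4,0,7],[0,0,-8,0,7],[0,0,-12,0,7],[0,0,-16,0,7]]
  ]
}}

```text
time_s: 23.78
eef_pos: [0.4515, -0.0807, 0.2137]
tool_rot: [[-1.0, 0.005, 0.001], [0.005, 1.0, 0.0], [-0.001, 0.0, -1.0]]
force: [0.5, -0.1, -0.4]
width: 0.0698
gripper_force: 0.0
```

{"method": "play_rows", "body": {
  "deltas": [
    [[0,6,0,0,7],[0,12,0,0,7],[0.1,18,0,0,7],[0.1,24,0,0,7],[0.1,30,0,0,7]]
  ]
}}

```text
time_s: 24.4
eef_pos: [0.452, 0.2212, 0.2126]
tool_rot: [[-1.0, 0.005, 0.001], [0.005, 1.0, 0.001], [-0.001, 0.001, -1.0]]
force: [1.6, -0.3, 1.0]
width: 0.07
gripper_force: 0.0
```

{"method": "play_rows", "body": {
  "deltas": [
    [[0,6,0,0,7],[0,11.4,0,0,7],[0,11.4,4,0,7],[0,11.4,9,0,7],[0,11.4,9,0,7]]
  ]
}}

```text
time_s: 25.02
eef_pos: [0.451, 0.3312, 0.1186]
tool_rot: [[-1.0, 0.005, -0.006], [0.005, 1.0, -0.007], [0.006, -0.007, -1.0]]
force: [0.6, -0.0, -0.2]
width: 0.0702
gripper_force: 0.0
```

{"method": "play_rows", "body": {
  "deltas": [
    [[0,0,0,0,7],[0,0,0,0,7]]
  ]
}}

```text
time_s: 25.28
eef_pos: [0.4541, 0.3343, 0.1242]
tool_rot: [[-1.0, 0.005, 0.003], [0.005, 1.0, 0.004], [-0.003, 0.004, -1.0]]
force: [-0.1, -0.3, 0.6]
width: 0.07
gripper_force: 0.0
```

{"method": "play_rows", "body": {
  "deltas": [
    [[0.4,0,1,0,7],[0.4,0,3.2,0,7],[0.4,0,5.5,0,7],[0.4,0,7.6,0,7],[0.4,0,7.6,0,7]]
  ]
}}

```text
time_s: 25.9
eef_pos: [0.448, 0.3323, 0.0442]
tool_rot: [[-1.0, 0.006, -0.002], [0.006, 1.0, -0.003], [0.002, -0.003, -1.0]]
force: [-0.5, -0.1, 0.8]
width: 0.0701
gripper_force: 0.0
```

{"method": "play_rows", "body": {
  "deltas": [
    [[0,0,0,0,6],[0,0,0,0,5],[0,0,0,0,4.2],[0,0,0,0,3],[0,0,0,0,3]]
  ]
}}

```text
time_s: 26.52
eef_pos: [0.4492, 0.3335, 0.046]
tool_rot: [[-1.0, 0.005, 0.001], [0.005, 1.0, 0.0], [-0.001, 0.0, -1.0]]
force: [-0.6, -0.0, 2.6]
width: 0.0394
gripper_force: 18.0
```

{"method": "play_rows", "body": {
  "deltas": [
    [[0,0,-1,0,3],[0,0,-4,0,3],[0,0,-8,0,3],[0,0,-12,0,3],[0,0,-16,0,3]]
  ]
}}

```text
time_s: 27.15
eef_pos: [0.4486, 0.3331, 0.2072]
tool_rot: [[-1.0, 0.005, -0.0], [0.005, 1.0, 0.0], [0.0, 0.0, -1.0]]
force: [0.0, 0.8, -1.1]
width: 0.0387
gripper_force: 18.0
```

{"method": "play_rows", "body": {
  "deltas": [
    [[0.1,-3,0,0,3],[0.2,-8,0,0,3],[0.3,-13.5,0,0,3],[0.4,-19,0,0,3],[0.4,-24.5,0,0,3]]
  ]
}}

```text
time_s: 27.78
eef_pos: [0.4431, 0.0867, 0.2061]
tool_rot: [[-1.0, 0.005, 0.001], [0.005, 1.0, 0.0], [-0.001, 0.0, -1.0]]
force: [0.9, 0.1, -0.7]
width: 0.0391
gripper_force: 18.0
```

{"method": "play_rows", "body": {
  "deltas": [
    [[0,-5.5,0,0,3],[0.1,-11,0,0,3],[0.2,-16.5,0,0,3],[0.3,-22,0,0,3],[0.4,-27,0,0,3]]
  ]
}}

```text
time_s: 28.4
eef_pos: [0.4377, -0.1834, 0.2061]
tool_rot: [[-1.0, 0.006, 0.001], [0.006, 1.0, 0.0], [-0.001, 0.0, -1.0]]
force: [1.6, 0.0, -1.3]
width: 0.0389
gripper_force: 18.0
```

{"method": "play_rows", "body": {
  "deltas": [
    [[0,-3,0,0,3],[0,-4.5,2,0,3],[0,-4.5,6,0,3],[0,-4.5,10,0,3],[0,-4.5,13,0,3]]
  ]
}}

```text
time_s: 29.02
eef_pos: [0.4373, -0.2266, 0.0744]
tool_rot: [[-1.0, 0.006, -0.001], [0.006, 1.0, 0.0], [0.001, 0.0, -1.0]]
force: [0.4, 0.3, -0.4]
width: 0.039
gripper_force: 18.0
```

{"method": "play_rows", "body": {
  "deltas": [
    [[0,0,0,0,3],[0,0,0,0,3],[0,0,0,0,3]]
  ]
}}

```text
time_s: 29.4
eef_pos: [0.4392, -0.2268, 0.0772]
tool_rot: [[-1.0, 0.005, 0.003], [0.005, 1.0, -0.001], [-0.003, -0.001, -1.0]]
force: [0.2, -0.2, -0.6]
width: 0.0392
gripper_force: 18.0
```

{"method": "play_rows", "body": {
  "deltas": [
    [[-0.2,0,0.8,0,3],[-0.2,0,1.5,0,3],[-0.2,0,2.0,0,3],[-0.2,0,2.3,0,3],[-0.2,0,2.3,0,3]]
  ]
}}

```text
time_s: 30.02
eef_pos: [0.4401, -0.2266, 0.0524]
tool_rot: [[-1.0, 0.005, -0.0], [0.005, 1.0, -0.0], [0.0, -0.0, -1.0]]
force: [-0.1, 0.4, -0.4]
width: 0.0388
gripper_force: 18.0
```

{"method": "play_rows", "body": {
  "deltas": [
    [[0,0,0.1,0,3],[0,0,0.2,0,3],[0,0,0.25,0,3],[0,0,0.25,0,3]]
  ]
}}

```text
time_s: 30.52
eef_pos: [0.4416, -0.2269, 0.0519]
tool_rot: [[-1.0, 0.004, 0.004], [0.004, 1.0, -0.001], [-0.004, -0.001, -1.0]]
force: [-0.6, 1.4, 10.0]
width: 0.0389
gripper_force: 18.0
```

{"method": "play_rows", "body": {
  "deltas": [
    [[0,0,-0.1,0,4],[0,0,-0.1,0,4.6],[0,0,-0.1,0,5.4],[0,0,-0.1,0,6.4],[0,0,-0.1,0,7]]
  ]
}}

```text
time_s: 31.15
eef_pos: [0.4399, -0.2266, 0.0509]
tool_rot: [[-1.0, 0.005, -0.0], [0.005, 1.0, 0.0], [0.0, 0.0, -1.0]]
force: [-0.9, -0.6, 0.1]
width: 0.065
gripper_force: 0.0
```

{"method": "play_rows", "body": {
  "deltas": [
    [[0,0,-1,0,7],[0,0,-4,0,7],[0,0,-8,0,7],[0,0,-13,0,7],[0,0,-18,0,7]]
  ]
}}

```text
time_s: 31.78
eef_pos: [0.4397, -0.2266, 0.2334]
tool_rot: [[-1.0, 0.005, 0.001], [0.005, 1.0, -0.0], [-0.001, -0.0, -1.0]]
force: [0.2, -0.3, 0.4]
width: 0.0697
gripper_force: 0.0
```

{"method": "play_rows", "body": {
  "deltas": [
    [[3,-5,0,0,7],[4,-10,0,0,7],[4,-15,0,0,7],[4,-20,0,0,7],[4,-25,0,0,7]]
  ]
}}

```text
time_s: 32.4
eef_pos: [0.3984, -0.478, 0.2319]
tool_rot: [[-1.0, 0.005, 0.001], [0.005, 1.0, -0.001], [-0.001, -0.001, -1.0]]
force: [0.7, 0.2, 0.3]
width: 0.07
gripper_force: 0.0
```

```bash
python3 -c "
from look import *
shot('top',110,100,350,200,2.2,'pics/end_top.png')
shot('top',320,110,130,130,4.6,'pics/end_st.png')
shot('side',110,140,260,170,3,'pics/end_side.png')
print(get_state()['eef_pos'],get_state()['time_s'])"
```

```text
[ 0.39798829 -0.47807013  0.23043178] 32.55
```

View pics/end_st.png

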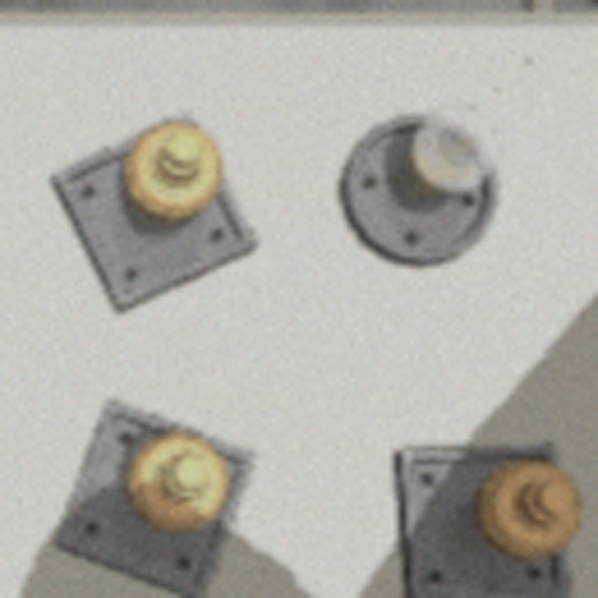

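View pics/end_side.png

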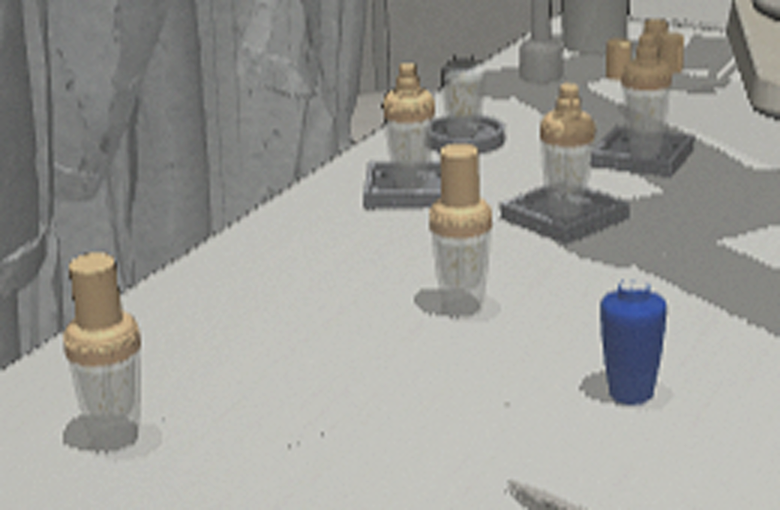

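All four bottles stand upright in their stands, with collars at (174,171), (179,482) and (530,509). The finished bottles and the blue one are untouched. I'll check the centring, then hand in.

```bash
python3 -c "
from geo import *
for (u,v),t in zip([(174,171),(179,482),(530,509)],[(.5865,-.083),(.4525,-.081),(.4413,-.2268)]):
  d=solve([('top',0,full(u,320,4.6),.0725),('top',1,full(v,110,4.6),.0725)]).x-t
  print((d*1000).round(1)); assert np.hypot(*d)<.006
print(hand_in())"
```

```text
[-1.1  0.4]
[-1.9 -0.8]
[-1.7 -0.3]
the job is handed in; nothing more can be done
None
```

The job is handed in: the open bottle was stood in the round stand first, then a pump bottle in each square stand, all upright and within about 2 mm of centre, and the two finished bottles were left standing where they were.

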